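# Open the assortment case and lay the long plate in it

## Robot

A 6-joint arm with a two-finger parallel gripper is mounted at the origin on the work surface. World frame = base frame: x ahead of the robot, y to its left, z up, the work surface at z = 0. Lengths are in m, angles in rad, forces in N, time in s.
With the tool pointing down it reaches from about 0.375 to 0.9 m from the base axis. Payload 3.1 kg.
Tool frame: the origin (TCP) lies at the very end of the fingers, on their centre line; the grasp point (between the pads) lies 19 mm behind it; z points along the fingers, y is the line along which they close (so a half turn about z gives the same grasp; the last joint's range is limited). The gripper opens to 85 mm and grips with 20 to 120 N. Pads are 22 mm wide; open, the fingers measure 114 mm over their backs; the gripper's body (76 mm by 85 mm) begins 54 mm behind the grasp point. The pads swing forward as they close: fully open they stand 13 mm farther back than shut.
Start: joints at [1.081, 0.527, 1.433, -0, 1.181, -0.178], TCP at [0.192, 0.595, 0.231] pointing down, gripper open.
Joint ranges: [-3.08, 3.08], [-0.75, 2.2], [0.22, 2.44], [-1.43, 4.57], [0, 2.65], [-2.85, 2.85]. Speed limits (rad/s): [2.79, 2.79, 3.14, 3.14, 3.14, 3.14].

## Interface

Orientations are given as a unit quaternion [x, y, z, w].
In Python, from station import manip, vision gives the robot as it stands.
- The arm moves only by the tool drive_tool, never from a script. Its argument "deltas" is a list that holds one entry, the list of rows, each a list of 4 numbers: the shift along the tool's x, y, z in mm, then the turn about the tool's z in rad. A call has 1 to 5 rows; each row is the pose to reach, as a shift and turn from the pose commanded when the call began, along the tool's axes at that moment; what a row does not reach only later rows make up. A row lasts 1/12 s, in which the tool goes at most 41.7 mm and 7.16 degrees, less where a joint would pass 70% of its speed; a pose out of reach is approached as far as the arm can. A call with a gripper value outside its range is refused whole. "jaw" is the finger opening in mm, from 0 to 85.4, set as the call begins (left out, the last holds). The fingers move at their own pace and stop on an object; "force" is the grip in N (left out, the last holds). Time passes only in rows, so rows that repeat a pose let the fingers close. It gives the time, the measured TCP pose, the force, the opening and the grip force at its end, in the units of the state.
- manip.sense(): the state, without advancing time (a new reading comes with each control period).
- vision.snapshot(name): name is "scene" or "side" or "wrist"; returns the picture (480x640x3 uint8, red, green, blue); there is no depth.
- vision.camera_model(name): a dict with "camera_matrix" (3x3 intrinsics, pixels), "rvec" (rotation vector, rad) and "tvec" (3), from world to camera coordinates, as OpenCV has them. Camera axes: x right, y down, z forward; pixel columns grow to the right and rows downward; lengths in m; the calibration is good to about 2 mm. A picture is of the moment at which its call begins: read the wrist's pose just before it. camera_model takes no time and is no camera call; for the wrist camera it gives the pose at the moment of the call.
- manip.sign_off(): hands the job in; it is judged then, once.
The state is a dict: "t": time; "q": joint angles; "qd": joint speeds; "tau": joint torques, N m; "tcp_pos": TCP position; "tool_rot": TCP orientation; "force": force on the tool from outside, world axes, zero at the start; "ft_torque": the same for the moment, N m; "finger_gap": opening from 0.0 (shut) to 1.0 (fully open); "gripper_force": force on a finger pad.
Only numpy, scipy, OpenCV 4.12 (cv2) and the standard library are available. Lean on these libraries where they do the work, as an engineer would, in place of code of your own. Each camera call takes 0.05 s, during which the arm holds its last target. There are 200 camera calls.

## Task

Lift the lid of the grey case until it leans back on its stop by itself, and leave it open. Then take the longer of the two steel plates out of the rack, turn it onto its broad face on the cardboard sheet and let go, pick it up again and set it down gently (no dropping) flat in the long empty compartment of the case, parallel to the compartment's long sides. Leave the short plate, the can and the carton where they are, and nothing held at the end.

Things in the scene. Friction and masses are not known exactly. Their poses are not given: they have to be found in the camera images.
- case: grey plastic assortment case fixed to the bench, outer 165 (x) x 180 (y) x 45 (z) mm without lid, walls and floor 5 mm. Origin: centre of its underside; z up; -x is its front, where the lid's handle is; the lid is hinged on the +x top edge. Inside, the front half is one long empty compartment; behind it three small ones hold nuts. Dividers 4 mm thick, top 36 mm above the underside.
- compartment (a point): centre of the floor of the long empty compartment (5 mm above the case's underside). The compartment is 86 mm along the case's x and 170 mm along its y; axes as the case. Outer walls rise 40 mm, the divider 31 mm above this point.
- lid (a joint): angle of the lid (rad): 0 closed, grows as the lid opens, 1.9 on the stop (leaning back past upright). Let go below about 1.5 it falls shut. The lid is a 165 x 180 x 10 mm plate, about 0.3 kg.
- lid_hinge (a point): middle of the hinge line, on the lid's underside at the case's +x rim, 45.5 mm above the case's underside; the hinge axis is the case's y. Axes turn with the lid.
- lid_handle (a point): middle of the lid's handle: a round black bar, 11 mm thick and 100 mm long along the case's y, held by a thin post near each end 45 mm clear of the lid's front edge. From the hinge it lies 210 mm along the lid's -x and 5 mm along the lid's z. Axes turn with the lid.
- rack: plain plywood rack fixed to the bench: base 170 (x) x 140 (y) x 10 (z) mm with two slots along x, at y = +40 and -40 mm. Each slot is 10 mm wide between two ribs 6 mm thick whose tops are 20 mm above the underside; its floor is 10 mm above the underside. Origin: centre of the underside. Either plate may stand in either slot.
- long_plate: the longer steel plate, 150 x 8 x 28 mm, four small dark screw holes, about 0.26 kg; starts on its long edge in a rack slot, its top 18 mm above the ribs. Origin: its centre. x along its length, y through its 8 mm thickness (normal to the broad faces), z along its 28 mm width (up at the start).
- short_plate: the shorter steel plate, 90 x 8 x 28 mm, two holes, on edge in the other slot; to be left there. Origin: its centre, axes as the long plate's.
- sheet: cardboard sheet fixed on the bench, 260 (x) x 200 (y) x 4 (z) mm. Origin: centre of its underside.
- can: upright spray can, 54 mm across, 150 mm high, to be left alone. Origin: centre of its underside.
- carton: small carton 90 (x) x 120 (y) x 70 (z) mm, to be left alone. Origin: centre of its underside.
Things that resemble listed ones, but are neither listed nor needed, are in the scene too. What is shaped like the long_plate but turquoise is not meant.

How it is judged:
On the way, in this order (a step that is already met when the one before it is completed fails the run):
1. the lid rests open on its stop, let go (value of joint lid above 1.82 rad and velocity of joint lid between -0.2 and 0.2 rad/s and contact force between the fingers and case below 0.05 N), for 0.2 s.
2. the long plate lies flat on the cardboard sheet, let go (contact force between long_plate and the fingers below 0.05 N and contact force between long_plate and sheet above 0.3 N and height (world z) of long_plate below 0.02 m and angle between the y axis of long_plate and the z axis of sheet, either way round below 0.1 rad), for 0.2 s.
At the end, for the whole second after the job is handed in: Lid on its stop (over 1.82 rad); long plate still, let go, flat (0.1 rad) on the floor of the long compartment (centre within 34 mm across, 15 mm along, at most 8 mm up), parallel to its long sides (0.15 rad); short plate within 15 mm, can and carton within 20 mm of their starts (value of joint lid above 1.82 rad and contact force between long_plate and the fingers below 0.05 N and x of long_plate in the frame of compartment between -0.034 and 0.034 m and y of long_plate in the frame of compartment between -0.015 and 0.015 m and z of long_plate in the frame of compartment between -0.002 and 0.008 m and angle between the x axis of long_plate and the y axis of case, either way round below 0.15 rad and angle between the y axis of long_plate and the z axis of case, either way round below 0.1 rad and linear speed of long_plate below 0.02 m/s and angular speed of long_plate below 0.1 rad/s and distance of short_plate from where it was at the start of the episode below 0.015 m and distance of each of can, carton from where it was at the start of the episode below 0.02 m); the robot touches nothing.
It fails at once if the short plate is taken or knocked away (over 40 mm) (distance of short_plate from where it was at the start of the episode above 0.04 m).
It fails at once if the can or the carton is pushed away (over 40 mm) (distance of any of can, carton from where it was at the start of the episode above 0.04 m).
It fails at once if the long plate is dropped into the case (faster than 0.5 m/s inside it) (linear speed of long_plate above 0.5 m/s and x of long_plate in the frame of compartment between -0.05 and 0.12 m and y of long_plate in the frame of compartment between -0.09 and 0.09 m and z of long_plate in the frame of compartment between -0.01 and 0.035 m).
It also fails if it takes over 72 s, if anything falls off the work surface, if the arm or the gripper's body presses on something with over 40 N, if the wrist force passes 120 N, or if a joint passes its speed limit or range.

## Working session

There is one attempt and no reset: what is moved stays moved. The work goes in short steps, Python scripts to look and compute and a tool call to move; the robot and the scene stay as the last step left them, time stands still between calls to the robot, and variables do not carry over. Pictures are saved under pics/ and viewed, at most 10 in all, crops included, and the job is handed in when it is done.

Besides the shell and the picture viewer there is one more tool, called after "Request:" as name([rows], argument=value, ...), one row to a line, values as JSON. drive_tool: Moves the arm, as the interface text tells. Its arguments: {"type":"object","properties":{"deltas":{"type":"array"},"jaw":{"type":"number"},"force":{"type":"number"}},"required":["deltas"]}

```bash
mkdir -p pics; ls; python3 - <<'E'
from station import manip, vision
import cv2,numpy as np
s=manip.sense();print(s['t'],s['tcp_pos'],s['tool_rot'],s['finger_gap'])
for n in['scene','side']:
    im=vision.snapshot(n);cv2.imwrite(f'pics/{n}0.png',im[:,:,::-1])
    m=vision.camera_model(n);R=cv2.Rodrigues(np.array(m['rvec']))[0];print(n,m['camera_matrix'],-R.T@np.array(m['tvec']).ravel(), R[2])
E
```

```text
pics
0.0 [0.19133492 0.59425286 0.23033276] [ 1.55245460e-01  9.87875331e-01 -1.02268939e-03 -3.61917109e-04] 1.0008172683816803
scene [[547.24020442   0.         328.91490458]
 [  0.         547.24020442 236.08364518]
 [  0.           0.           1.        ]] [1.39937442 0.44374615 0.68578321] [-0.77824484 -0.32093944 -0.53975258]
side [[493.68797814   0.         318.4953704 ]
 [  0.         493.68797814 237.30246329]
 [  0.           0.           1.        ]] [0.45317878 0.94873578 0.74397546] [ 0.05860158 -0.78084754 -0.62196702]
```

View pics/scene0.png

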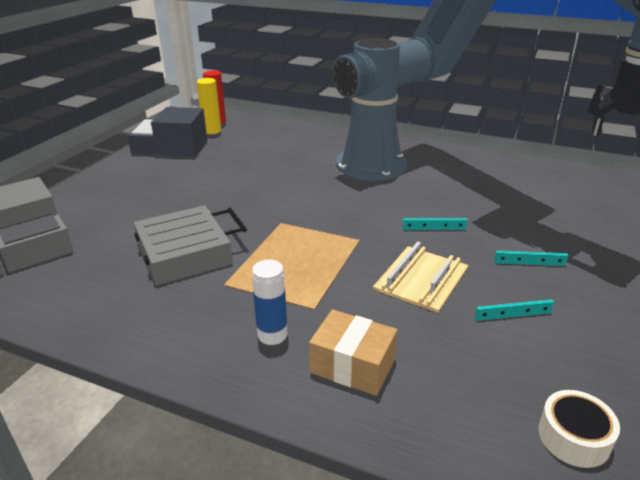

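View pics/side0.png

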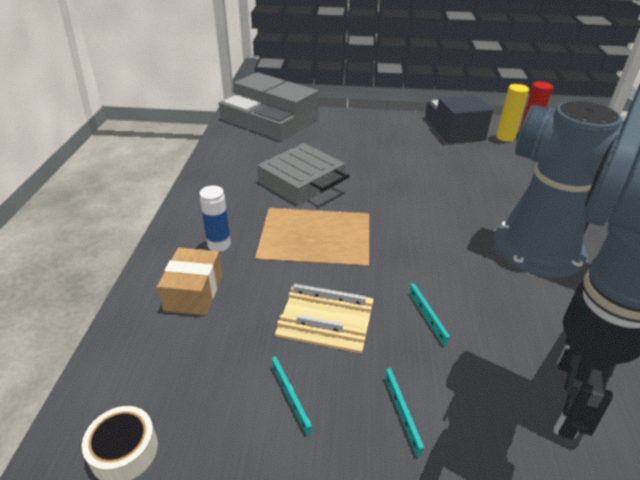

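The scene view shows the grey case (185,243) with its black handle bar (232,225). The rack is at (422,277), with the long steel plate at (404,263) and the short one at (440,273). The three turquoise bars at (435,224), (531,258) and (514,310) are decoys, as are the open grey case at (30,225) and the dark boxes at (168,133). In the side view the long plate is at (328,294), the short one at (320,323), and the case at (302,172) with its handle at (328,182). I choose the steel plate in the rear slot and will check it in a close crop.

```bash
python3 - <<'E'
import cv2,numpy as np
def c(n,x,y):
    im=cv2.imread(f'pics/{n}0.png')[y:y+100,x:x+133]
    im=cv2.resize(im,(400,300),interpolation=cv2.INTER_CUBIC)
    for k in range(0,133):
        if (x+k)%10==0: cv2.line(im,(int(3*k+1.5),0),(int(3*k+1.5),8 if (x+k)%50 else 20),(0,255,255),1)
    for k in range(0,100):
        if (y+k)%10==0: cv2.line(im,(0,int(3*k+1.5)),(8 if (y+k)%50 else 20,int(3*k+1.5)),(0,255,255),1)
    return im
cv2.imwrite('pics/crop1.png',np.vstack([np.hstack([c('scene',125,195),c('scene',355,225)]),np.hstack([c('side',245,130),c('side',262,268)])]))
E
```

```text
(no output)
```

View pics/crop1.png

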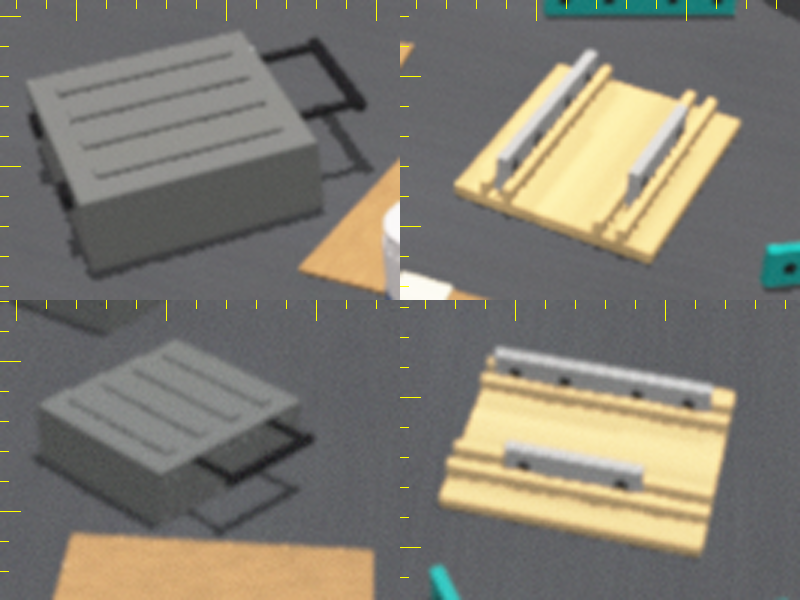

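The crop confirms it. The rear-slot plate has four holes and is the longer one, scene top edge (389,242)–(419,275). The front-slot plate has two holes. Now I fit poses from the corners.

```bash
cat > h.py <<'E'
from station import manip, vision
import cv2,numpy as np
from scipy.optimize import least_squares
def proj(n,P,m=None):
    m=m or vision.camera_model(n)
    return cv2.projectPoints(np.array(P,float).reshape(-1,1,3),np.array(m['rvec'],float),np.array(m['tvec'],float),np.array(m['camera_matrix']),None)[0].reshape(-1,2)
def world(p,L):
    L=np.atleast_2d(L).astype(float);c,s=np.cos(p[2]),np.sin(p[2])
    return np.c_[p[0]+c*L[:,0]-s*L[:,1],p[1]+s*L[:,0]+c*L[:,1],L[:,2]]
def fit(obs,x0):  # obs: {cam:(local pts, pixels)}; pose x,y,yaw on the bench
    f=lambda p:np.concatenate([(proj(n,world(p,L))-np.array(u)).ravel() for n,(L,u) in obs.items()])
    r=least_squares(f,x0,loss='soft_l1');return r.x,f(r.x).reshape(-1,2)
def where():
    s=manip.sense();x,y,z,w=s['tool_rot'];X=np.array([1-2*(y*y+z*z),2*(x*y+w*z)]);Y=np.array([2*(x*y-w*z),1-2*(x*x+z*z)])
    return s,X,Y
def go(tx,ty,tz,phi=None):
    "needed shift in mm (tool axes) to a world TCP, and turn for y axis angle phi"
    s,X,Y=where();d=np.array([tx,ty])-s['tcp_pos'][:2]
    f=np.arctan2(Y[1],Y[0]);t=0 if phi is None else (f-phi+np.pi/2)%np.pi-np.pi/2
    print('dx %.0f dy %.0f dz %.0f turn %.3f'%(d@X*1e3,d@Y*1e3,(s['tcp_pos'][2]-tz)*1e3,t),'q6',round(s['q'][5],2),'t',round(s['t'],2))
E
python3 - <<'E'
from h import *
cs=lambda P:[(125+u/3,195+v/3) for u,v in P]; rs=lambda P:[(355+u/3,225+v/3) for u,v in P]
cd=lambda P:[(245+u/3,130+v/3) for u,v in P]; rd=lambda P:[(262+u/3,268+v/3) for u,v in P]
a,b,z=.0825,.09,.0555
L=[(-a,b,z),(-a,-b,z),(a,-b,z),(a,b,z),(-.1275,.05,.0505),(-.1275,-.05,.0505)]
def show(n,r): print(n,np.round(r[0],4),'max res',np.abs(r[1]).max().round(1));print(np.round(r[1],1).tolist())
show('case',fit({'scene':(L,cs([(318,142),(242,32),(28,80),(78,207),(362,106),(316,42)])),'side':(L,cd([(160,173),(298,102),(177,40),(40,107),(232,180),(308,138)]))},[.7,-.2,-.5]))
h=.038;P=[(.075,0,h),(-.075,0,h)]
show('long',fit({'scene':(P,rs([(102,160),(191,52)])),'side':(P,rd([(96,52),(312,86)]))},[.7,.3,0]))
P=[(.045,0,h),(-.045,0,h)]
show('short',fit({'scene':(P,rs([(234,178),(285,107)])),'side':(P,rd([(107,143),(242,169)]))},[.7,.3,0]))
P=[(.085,-.07,.01),(.085,.07,.01),(-.085,.07,.01),(-.085,-.07,.01)]
show('rack',fit({'scene':(P,rs([(55,187),(248,257),(340,122),(163,66)]))},[.7,.3,0]))
P=[(-.13,-.1,.004),(-.13,.1,.004),(.13,.1,.004),(.13,-.1,.004)]
show('sheet',fit({'scene':(P,[(281,225),(359,239),(307,302),(229,288)]),'side':(P,[(371,211),(369,263),(258,256),(266,209)])},[.7,.1,0]))
P=[(0,0,.15)]
show('can',fit({'scene':(P,[(269,268)]),'side':(P,[(212,191)])},[.9,.1,0]))
E
```

```text
case [ 0.5939 -0.2342 -0.6964] max res 2.0
[[0.4, -0.8], [0.3, -1.4], [-0.4, -0.6], [0.9, -1.4], [-0.5, -1.0], [-0.2, 0.2], [-0.7, 0.4], [0.7, -0.6], [-0.4, -0.2], [-2.0, -1.1], [-1.2, 0.7], [-0.4, 0.4]]
long [ 0.4837  0.2349 -0.1348] max res 1.4
[[0.2, -1.3], [-0.2, -1.4], [-0.9, -0.1], [-0.2, 0.6]]
short [ 0.4967  0.315  -0.1586] max res 2.2
[[-0.2, -2.2], [-0.3, -1.3], [-1.2, 0.3], [-0.1, 0.7]]
rack [ 0.4927  0.2771 -0.1634] max res 0.9
[[-0.8, -0.6], [0.6, 0.3], [0.9, 0.4], [-0.8, -0.4]]
sheet [0.5301 0.006  0.0072] max res 6.6
[[-0.8, -3.5], [-0.4, -0.6], [6.6, 4.5], [-5.5, -5.4], [-1.6, 1.7], [0.7, 1.1], [-2.2, 1.2], [3.4, -1.8]]
can [0.7538 0.0691 0.    ] max res 1.2
[[-0.3, -0.8], [-0.4, 1.2]]
```

Request:
drive_tool([
  [[-26,-31,0,0],[-52,-62,0,0],[-78,-93,0,0],[-104,-124,0,0],[-130,-154,0,0]],
], jaw=36, force=40)

```text
t: 0.52
tcp_pos: [0.268, 0.4064, 0.2309]
tool_rot: [0.155, 0.988, -0.0, -0.0]
force: [0.4, 0.2, 0.0]
finger_gap: 0.42
gripper_force: 0.0
```

Request:
drive_tool([
  [[-26,-31,0,0],[-52,-62,0,0],[-78,-93,0,0],[-104,-124,0,0],[-130,-154,0,0]],
])

```text
t: 0.93
tcp_pos: [0.3445, 0.2201, 0.2312]
tool_rot: [0.155, 0.988, -0.0, -0.0]
force: [0.9, 0.4, 0.6]
finger_gap: 0.422
gripper_force: 0.0
```

Request:
drive_tool([
  [[-26,-31,0,0],[-52,-62,0,0],[-78,-93,0,0],[-104,-124,0,0],[-130,-154,0,0]],
])

```text
t: 1.35
tcp_pos: [0.4212, 0.0335, 0.2312]
tool_rot: [0.156, 0.988, 0.0, -0.0]
force: [1.1, -0.1, 0.4]
finger_gap: 0.419
gripper_force: 0.0
```

Request:
drive_tool([
  [[-26,-31,0,0],[-52,-62,0,0],[-78,-93,0,0],[-104,-124,0,0],[-130,-154,0,0]],
])

```text
t: 1.77
tcp_pos: [0.4977, -0.1531, 0.231]
tool_rot: [0.156, 0.988, 0.0, -0.0]
force: [0.6, 0.2, -0.1]
finger_gap: 0.42
gripper_force: 0.0
```

Request:
drive_tool([
  [[0,0,16,0.12],[0,0,32,0.24],[0,0,48,0.36],[0,0,64,0.48],[0,0,80,0.6]],
])

```text
t: 2.18
tcp_pos: [0.4973, -0.1511, 0.1503]
tool_rot: [0.443, 0.896, 0.0, -0.0]
force: [-0.7, 0.6, -0.4]
finger_gap: 0.42
gripper_force: 0.0
```

Request:
drive_tool([
  [[0,0,0,0.12],[0,0,0,0.24],[0,0,0,0.36],[0,0,0,0.48],[0,0,0,0.6]],
])

```text
t: 2.6
tcp_pos: [0.4974, -0.1508, 0.1509]
tool_rot: [0.688, 0.726, -0.0, -0.001]
force: [-0.3, 0.0, -0.7]
finger_gap: 0.422
gripper_force: 0.0
```

Request:
drive_tool([
  [[0,0,0,0.12],[0,0,0,0.24],[0,0,0,0.36],[0,0,0,0.48],[0,0,0,0.6]],
])

```text
t: 3.02
tcp_pos: [0.4974, -0.1508, 0.151]
tool_rot: [0.872, 0.49, -0.0, -0.0]
force: [-0.1, -0.4, -0.4]
finger_gap: 0.423
gripper_force: 0.0
```

Request:
drive_tool([
  [[0,0,0,0.12],[0,0,0,0.155],[0,0,0,0.155],[0,0,0,0.155]],
])

```text
t: 3.35
tcp_pos: [0.4975, -0.1509, 0.1511]
tool_rot: [0.906, 0.424, -0.0, -0.0]
force: [0.4, -1.2, -1.1]
finger_gap: 0.418
gripper_force: 0.0
```

```bash
python3 - <<'E'
from h import *
p=[.5939,-.2342,-.6964]
g=world(p,[-.1275,0,0])[0];go(g[0],g[1],.0315,-.6964)
m=vision.camera_model('wrist');im=vision.snapshot('wrist').copy()
print(manip.sense()['tcp_pos'],manip.sense()['finger_gap'])
for q in proj('wrist',world(p,[(-.1275,.05,.0505),(-.1275,-.05,.0505),(-.0825,.09,.0555),(-.0825,-.09,.0555)]),m): print(q);cv2.drawMarker(im,(int(round(q[0])),int(round(q[1]))),(255,0,0))
cv2.imwrite('pics/w1.png',im[:,:,::-1])
E
```

```text
dx -2 dy -0 dz 120 turn 0.002 q6 0.19 t 3.35
[ 0.49750666 -0.15090433  0.15113156] 0.42455244311453955
[321.49877606 179.33391087]
[321.33714598 306.92980106]
[389.70111919 118.80829154]
[376.5616012  354.35080601]
```

View pics/w1.png

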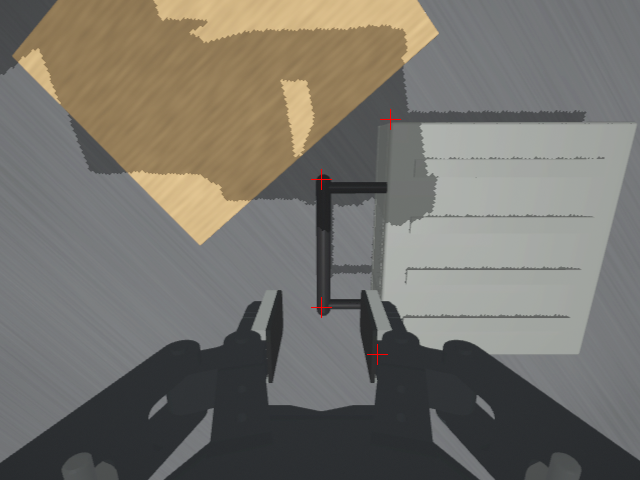

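The wrist view shows the handle bar at (322,180)–(323,310), within 2 px of prediction at the lower end and parallel to the pads. I lower onto it and grip.

Request:
drive_tool([
  [[-2,0,30,0],[-2,0,60,0],[-2,0,90,0],[-2,0,118,0],[-2,0,118,0]],
])

```text
t: 3.82
tcp_pos: [0.4933, -0.151, 0.0289]
tool_rot: [0.906, 0.424, -0.003, -0.004]
force: [-0.1, 1.0, 0.0]
finger_gap: 0.419
gripper_force: 0.0
```

Request:
drive_tool([
  [[0,0,0,0],[0,0,0,0],[0,0,0,0],[0,0,0,0]],
], jaw=4, force=30)

```text
t: 4.15
tcp_pos: [0.4975, -0.1532, 0.035]
tool_rot: [0.906, 0.424, 0.001, 0.002]
force: [-0.4, -0.2, -1.4]
finger_gap: 0.114
gripper_force: 29.3
```

Request:
drive_tool([
  [[0,1,-16,0],[0,3,-31,0],[0,6,-47,0],[0,11,-62,0],[0,16,-77,0]],
])

```text
t: 4.57
tcp_pos: [0.51, -0.1636, 0.1125]
tool_rot: [0.906, 0.424, 0.001, 0.002]
force: [4.0, -2.8, -4.5]
finger_gap: 0.112
gripper_force: 29.1
```

Request:
drive_tool([
  [[0,7,-14,0],[0,14,-28,0],[0,23,-41,0],[0,33,-54,0],[0,43,-65,0]],
])

```text
t: 4.98
tcp_pos: [0.5415, -0.1898, 0.1774]
tool_rot: [0.906, 0.424, 0.0, -0.0]
force: [1.3, 1.0, -3.5]
finger_gap: 0.113
gripper_force: 29.1
```

Request:
drive_tool([
  [[0,12,-11,0],[0,24,-21,0],[0,37,-30,0],[0,50,-38,0],[0,64,-45,0]],
])

```text
t: 5.4
tcp_pos: [0.5894, -0.2296, 0.2232]
tool_rot: [0.906, 0.424, -0.0, -0.001]
force: [-0.8, 1.4, -0.5]
finger_gap: 0.109
gripper_force: 29.9
```

Request:
drive_tool([
  [[0,15,-6,0],[0,30,-11,0],[0,45,-14,0],[0,61,-17,0],[0,76,-18,0]],
])

```text
t: 5.82
tcp_pos: [0.6496, -0.2796, 0.2415]
tool_rot: [0.906, 0.424, 0.001, 0.001]
force: [1.3, 0.7, -2.3]
finger_gap: 0.112
gripper_force: 30.8
```

Request:
drive_tool([
  [[0,16,0,0],[0,32,1,0],[0,47,3,0],[0,63,6,0],[0,71,9,0]],
])

```text
t: 6.23
tcp_pos: [0.7056, -0.3262, 0.232]
tool_rot: [0.906, 0.424, 0.002, 0.002]
force: [2.1, 1.1, 6.0]
finger_gap: 0.112
gripper_force: 32.3
```

Request:
drive_tool([
  [[0,2,0,0],[0,4,0,0],[0,6,0,0],[0,8,0,0],[0,8,0,0]],
], jaw=50)

```text
t: 6.65
tcp_pos: [0.7094, -0.3307, 0.2294]
tool_rot: [0.906, 0.424, -0.0, -0.0]
force: [-0.1, -0.5, 0.1]
finger_gap: 0.583
gripper_force: 0.0
```

Request:
drive_tool([
  [[0,0,-20,0],[0,0,-50,0],[0,0,-80,0],[0,0,-80,0]],
])

```text
t: 6.98
tcp_pos: [0.7121, -0.3322, 0.3181]
tool_rot: [0.906, 0.424, 0.004, 0.006]
force: [0.4, -0.1, 1.5]
finger_gap: 0.583
gripper_force: 0.0
```

```bash
python3 - <<'E'
from h import *
im=vision.snapshot('scene');im2=vision.snapshot('side')
cv2.imwrite('pics/s2.png',np.hstack([cv2.resize(im[60:360,60:460],(400,300)),im2[60:360,200:600]])[:,:,::-1])
go(.4837,.2349,.15,-.15+np.pi/2)
E
```

```text
dx 289 dy -537 dz 162 turn 1.025 q6 0.12 t 7.08
```

View pics/s2.png

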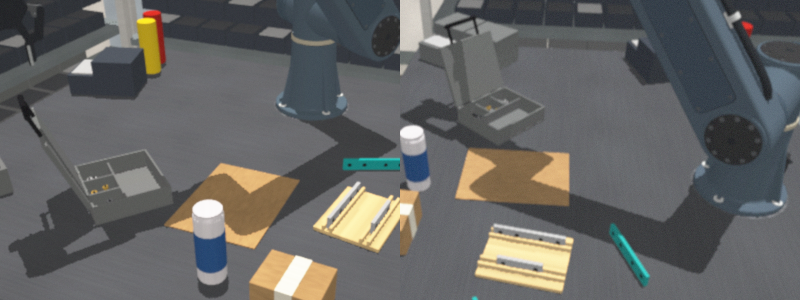

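The lid leans open behind the case (scene 45,150 in this crop), the compartment is clear, and the plates are untouched. On to the long plate.

Request:
drive_tool([
  [[19,-35,0,0],[38,-71,0,0],[57,-107,0,0],[76,-143,0,0],[96,-179,0,0]],
], jaw=30)

```text
t: 7.5
tcp_pos: [0.6315, -0.1404, 0.3073]
tool_rot: [0.906, 0.423, -0.001, -0.002]
force: [0.5, 0.7, 0.4]
finger_gap: 0.356
gripper_force: 0.0
```

Request:
drive_tool([
  [[19,-35,0,0],[38,-71,0,0],[57,-107,0,0],[76,-143,0,0],[96,-179,0,0]],
])

```text
t: 7.92
tcp_pos: [0.5555, 0.0478, 0.3078]
tool_rot: [0.906, 0.423, -0.002, -0.001]
force: [1.5, 0.2, 0.6]
finger_gap: 0.355
gripper_force: 0.0
```

Request:
drive_tool([
  [[19,-35,0,0],[38,-71,0,0],[57,-107,0,0],[76,-143,0,0],[96,-179,0,0]],
])

```text
t: 8.33
tcp_pos: [0.4797, 0.2358, 0.3079]
tool_rot: [0.906, 0.423, -0.002, -0.0]
force: [0.4, 0.4, 0.5]
finger_gap: 0.349
gripper_force: 0.0
```

Request:
drive_tool([
  [[0,0,32,0.12],[0,0,64,0.24],[0,0,96,0.36],[0,0,128,0.48],[0,0,160,0.6]],
])

```text
t: 8.75
tcp_pos: [0.4804, 0.2344, 0.147]
tool_rot: [0.991, 0.134, -0.001, 0.0]
force: [-0.1, -0.8, -0.0]
finger_gap: 0.348
gripper_force: 0.0
```

Request:
drive_tool([
  [[0,0,10,0.12],[0,0,20,0.24],[0,0,20,0.36],[0,0,20,0.425],[0,0,20,0.425]],
])

```text
t: 9.17
tcp_pos: [0.4805, 0.2341, 0.1278]
tool_rot: [0.997, -0.076, -0.002, 0.001]
force: [0.1, -0.2, -0.3]
finger_gap: 0.354
gripper_force: 0.0
```

```bash
python3 - <<'E'
from h import *
go(.4837,.2349,.024,-.15+np.pi/2)
m=vision.camera_model('wrist');im=vision.snapshot('wrist').copy()
p=[.4837,.2349,-.15]
for q in proj('wrist',world(p,[(.075,0,.038),(-.075,0,.038)]),m): print(q);cv2.drawMarker(im,(int(round(q[0])),int(round(q[1]))),(255,0,0))
cv2.imwrite('pics/w2.png',im[:,:,::-1])
E
```

```text
dx 3 dy -1 dz 104 turn -0.001 q6 1.97 t 9.17
[317.78675562 134.10702773]
[318.68451547 335.94232118]
```

View pics/w2.png

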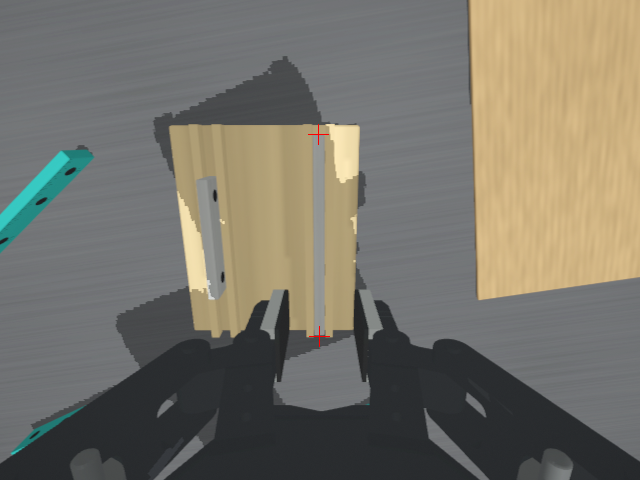

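The plate top runs (319,133)–(319,337), which agrees with the prediction to about 1 px. I descend and grip.

Request:
drive_tool([
  [[3,-1,30,0],[3,-1,60,0],[3,-1,85,0],[3,-1,104,0],[3,-1,104,0]],
])

```text
t: 9.63
tcp_pos: [0.4822, 0.2342, 0.0218]
tool_rot: [0.997, -0.074, -0.004, 0.001]
force: [0.0, -1.0, -1.0]
finger_gap: 0.354
gripper_force: 0.0
```

Request:
drive_tool([
  [[0,0,0,0],[0,0,0,0],[0,0,0,0],[0,0,0,0],[0,0,0,0]],
], jaw=2, force=60)

```text
t: 10.05
tcp_pos: [0.4858, 0.2353, 0.0262]
tool_rot: [0.997, -0.075, 0.001, -0.0]
force: [0.7, 0.2, -2.9]
finger_gap: 0.072
gripper_force: 60.8
```

Request:
drive_tool([
  [[0,0,-10,0],[0,0,-25,0],[0,0,-50,0],[0,0,-80,0],[0,0,-80,0]],
])

```text
t: 10.47
tcp_pos: [0.4887, 0.2361, 0.1109]
tool_rot: [0.997, -0.075, 0.005, -0.002]
force: [2.5, 0.2, -1.6]
finger_gap: 0.073
gripper_force: 61.0
```

```bash
python3 - <<'E'
from h import *
s,X,Y=where();print(s['tcp_pos'],s['gripper_force'],s['finger_gap'],X,Y)
go(.53,.01,.104)
E
```

```text
[0.48873543 0.2361402  0.11085193] 60.969024896621704 0.07328172238194713 [ 0.98874329 -0.14929765] [-0.14926316 -0.98878878]
dx 75 dy 217 dz 7 turn 0.000 q6 1.96 t 10.47
```

Request:
drive_tool([
  [[15,39,0,0],[30,78,0,0],[45,117,0,0],[60,156,0,0],[75,192,0,0]],
])

```text
t: 10.88
tcp_pos: [0.5304, 0.0322, 0.1055]
tool_rot: [0.997, -0.075, -0.0, 0.0]
force: [0.3, 0.8, -1.8]
finger_gap: 0.07
gripper_force: 60.9
```

Request:
drive_tool([
  [[0,0,30,0],[0,0,55,0],[0,0,70,0],[0,0,70,0],[0,0,70,0]],
])

```text
t: 11.3
tcp_pos: [0.53, 0.0341, 0.0348]
tool_rot: [0.997, -0.075, -0.001, -0.0]
force: [-0.1, 0.1, -1.6]
finger_gap: 0.071
gripper_force: 60.9
```

Request:
drive_tool([
  [[0,0,0,0],[0,0,0,0]],
])

```text
t: 11.47
tcp_pos: [0.5318, 0.0342, 0.0365]
tool_rot: [0.997, -0.075, 0.001, 0.0]
force: [-0.4, -0.2, -2.3]
finger_gap: 0.069
gripper_force: 60.9
```

Request:
drive_tool([
  [[0,0,8,0],[0,0,12,0],[0,0,14,0],[0,0,15,0],[0,0,15,0]],
])

```text
t: 11.88
tcp_pos: [0.5307, 0.0341, 0.0202]
tool_rot: [0.997, -0.075, -0.0, -0.0]
force: [0.4, 0.2, -2.0]
finger_gap: 0.072
gripper_force: 60.9
```

Request:
drive_tool([
  [[0,0,1,0],[0,0,1,0]],
])

```text
t: 12.05
tcp_pos: [0.5308, 0.0341, 0.0201]
tool_rot: [0.997, -0.075, 0.0, 0.0]
force: [-2.4, -0.2, 3.2]
finger_gap: 0.07
gripper_force: 61.7
```

Request:
drive_tool([
  [[0,0,0,0],[0,0,0,0],[0,0,0,0],[0,0,1,0],[0,0,2,0]],
], jaw=60)

```text
t: 12.47
tcp_pos: [0.531, 0.034, 0.0173]
tool_rot: [0.997, -0.075, 0.0, 0.0]
force: [-0.2, 0.5, 0.3]
finger_gap: 0.701
gripper_force: 0.0
```

Request:
drive_tool([
  [[0,10,0,0],[0,20,0,0],[0,25,0,0],[0,29,0,0],[0,33,0,0]],
])

```text
t: 12.88
tcp_pos: [0.5258, 0.0005, 0.0173]
tool_rot: [0.997, -0.076, -0.0, 0.0]
force: [0.2, 0.7, 0.2]
finger_gap: 0.7
gripper_force: 0.0
```

Request:
drive_tool([
  [[0,4,0,0],[0,8,0,0],[0,12,0,0],[0,12,0,0]],
])

```text
t: 13.22
tcp_pos: [0.5241, -0.0111, 0.0173]
tool_rot: [0.997, -0.075, 0.0, 0.0]
force: [-0.5, 0.2, 0.4]
finger_gap: 0.705
gripper_force: 0.0
```

Request:
drive_tool([
  [[0,0,-40,0],[0,0,-80,0],[0,0,-120,0],[0,-10,-120,0],[0,-10,-120,0]],
])

```text
t: 13.63
tcp_pos: [0.5273, 0.0002, 0.1397]
tool_rot: [0.997, -0.075, 0.003, 0.0]
force: [0.1, 0.2, -0.5]
finger_gap: 0.704
gripper_force: 0.0
```

```bash
python3 - <<'E'
from h import *
s,X,Y=where();print(s['tcp_pos'],s['t'])
im=vision.snapshot('wrist');cv2.imwrite('pics/w3.png',im[:,:,::-1])
m=vision.camera_model('wrist');np.savez('w3.npz',rvec=m['rvec'],tvec=m['tvec'],K=m['camera_matrix'])
E
```

```text
[5.27261109e-01 2.29112989e-04 1.39710084e-01] 13.6333
```

View pics/w3.png

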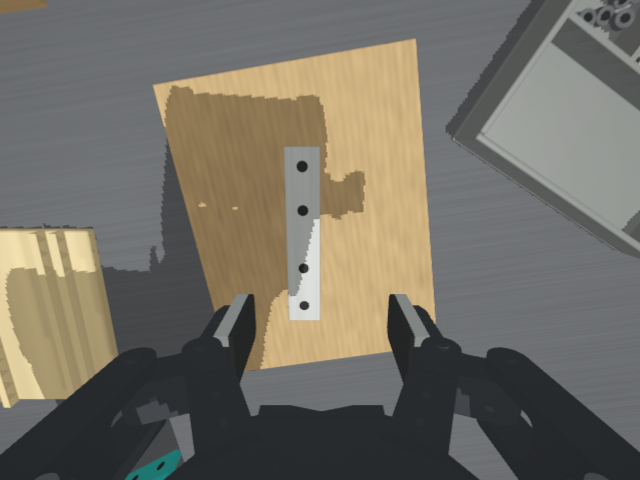

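The plate lies flat on its broad face, corners (285,147), (319,147), (320,320) and (289,320). I fit its pose.

```bash
python3 - <<'E'
from h import *
z=.012
P=[(.075,.014,z),(.075,-.014,z),(-.075,-.014,z),(-.075,.014,z)]
r=fit({'wrist':(P,[(285,147),(319.5,147),(320.5,320.5),(289,320.5)])},[.52,.0,-.15]);print(r)
p=r[0];go(p[0],p[1],.006,p[2]+np.pi/2)
E
```

```text
(array([ 0.52337606,  0.01447325, -0.15066376]), array([[-1.11311866, -0.70569963],
       [ 1.09931438, -0.66104721],
       [-0.02775177,  1.28979824],
       [ 0.03132493,  1.23537553]]))
dx -4 dy -14 dz 132 turn 0.002 q6 1.51 t 13.68
```

Request:
drive_tool([
  [[-4,-14,35,0],[-4,-14,70,0],[-4,-14,105,0],[-4,-14,128,0],[-4,-14,128,0]],
], jaw=50)

```text
t: 14.1
tcp_pos: [0.5185, 0.0147, 0.0035]
tool_rot: [0.997, -0.075, -0.007, -0.001]
force: [-0.2, -0.3, -0.8]
finger_gap: 0.588
gripper_force: 0.0
```

Request:
drive_tool([
  [[0,0,0,0],[0,0,0,0]],
])

```text
t: 14.27
tcp_pos: [0.5235, 0.0138, 0.0093]
tool_rot: [0.997, -0.075, -0.0, -0.0]
force: [-0.4, 0.1, 0.4]
finger_gap: 0.591
gripper_force: 0.0
```

Settled at z = 9.3 mm. I go down 3 mm, close and lift.

Request:
drive_tool([
  [[0,0,2,0],[0,0,3,0],[0,0,3,0]],
])

```text
t: 14.52
tcp_pos: [0.5244, 0.0137, 0.0074]
tool_rot: [0.997, -0.075, 0.001, 0.0]
force: [-0.5, 0.3, 0.5]
finger_gap: 0.583
gripper_force: 0.0
```

Request:
drive_tool([
  [[0,0,0,0],[0,0,0,0],[0,0,0,0],[0,0,0,0],[0,0,0,0]],
], jaw=15, force=60)

```text
t: 14.93
tcp_pos: [0.5242, 0.0139, 0.0075]
tool_rot: [0.997, -0.075, 0.001, 0.0]
force: [0.7, -0.2, 6.2]
finger_gap: 0.299
gripper_force: 58.6
```

Request:
drive_tool([
  [[0,0,-10,0],[0,0,-30,0],[0,0,-60,0],[0,0,-95,0],[0,0,-130,0]],
])

```text
t: 15.35
tcp_pos: [0.5224, 0.0141, 0.1374]
tool_rot: [0.997, -0.075, -0.001, -0.0]
force: [0.5, -0.4, -2.1]
finger_gap: 0.298
gripper_force: 59.7
```

Request:
drive_tool([
  [[0,0,0,-0.12],[0,0,0,-0.24],[0,0,0,-0.36],[0,0,0,-0.48],[0,0,0,-0.6]],
])

```text
t: 15.77
tcp_pos: [0.523, 0.014, 0.1368]
tool_rot: [0.974, 0.226, -0.0, -0.0]
force: [0.5, -0.5, -3.0]
finger_gap: 0.3
gripper_force: 59.7
```

Request:
drive_tool([
  [[0,0,0,-0.12],[0,0,0,-0.24],[0,0,0,-0.36],[0,0,0,-0.42],[0,0,0,-0.42]],
])

```text
t: 16.18
tcp_pos: [0.523, 0.014, 0.1365]
tool_rot: [0.907, 0.422, -0.0, -0.0]
force: [-0.6, -0.5, -3.2]
finger_gap: 0.295
gripper_force: 59.7
```

```bash
python3 - <<'E'
from h import *
s,X,Y=where();print(s['tcp_pos'],s['t'],s['gripper_force'],s['finger_gap'])
c=world([.5939,-.2342,-.6964],[-.0345,0,0])[0];print(c)
go(c[0],c[1],.13,-.6964)
E
```

```text
[0.5230167  0.01400124 0.13651545] 16.1833 59.70228374004364 0.2948850689301979
[ 0.5674331  -0.21206963  0.        ]
dx -144 dy 180 dz 7 turn -0.004 q6 0.51 t 16.18
```

Request:
drive_tool([
  [[-24,30,0,0],[-48,60,0,0],[-72,90,0,0],[-96,120,0,0],[-120,150,0,0]],
])

```text
t: 16.6
tcp_pos: [0.5605, -0.176, 0.1364]
tool_rot: [0.907, 0.421, -0.0, -0.0]
force: [1.6, 0.1, -2.7]
finger_gap: 0.301
gripper_force: 59.8
```

Request:
drive_tool([
  [[-24,30,0,0],[-24,30,0,0],[-24,30,0,0],[-24,30,0,0]],
])

```text
t: 16.93
tcp_pos: [0.5673, -0.2118, 0.1359]
tool_rot: [0.907, 0.42, -0.001, -0.001]
force: [-0.2, 0.4, -3.5]
finger_gap: 0.296
gripper_force: 59.9
```

```bash
python3 - <<'E'
from h import *
go(.5674,-.2121,.0135,-.6964)
im=vision.snapshot('wrist').copy();m=vision.camera_model('wrist')
p=[.5939,-.2342,-.6964];z=.045
L=[(-.0825,.09,z),(-.0825,-.09,z),(-.0775,.085,z),(-.0775,-.085,z),(.0085,.085,.036),(.0085,-.085,.036)]
for q in proj('wrist',world(p,L),m): print(np.round(q,1));cv2.drawMarker(im,(int(round(q[0])),int(round(q[1]))),(255,0,0))
cv2.imwrite('pics/w4.png',im[:,:,::-1])
E
```

```text
dx -0 dy 0 dz 122 turn -0.007 q6 0.16 t 16.93
[248.2 116.5]
[263.5 356.4]
[256.4 124.6]
[269.4 351. ]
[386.1 124.5]
[375.8 344.2]
```

View pics/w4.png

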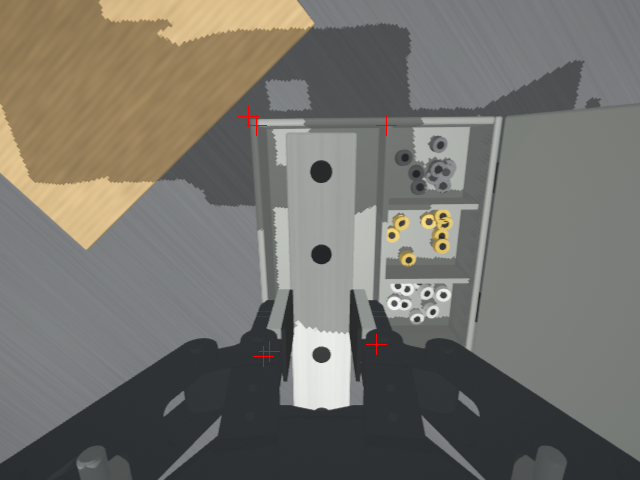

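The plate is over the compartment, parallel to it, and clear of the walls. The case corner is seen at (250,121) against the predicted (248,117), so I shift about 2 mm toward −y. Lowering.

Request:
drive_tool([
  [[-2,0,25,0],[-2,0,50,0],[-2,0,75,0],[-2,0,95,0],[-2,0,108,0]],
])

```text
t: 17.4
tcp_pos: [0.5655, -0.2111, 0.0263]
tool_rot: [0.907, 0.422, -0.001, -0.002]
force: [-0.5, -0.5, -2.5]
finger_gap: 0.299
gripper_force: 59.9
```

Request:
drive_tool([
  [[0,0,2,0],[0,0,5,0],[0,0,8,0],[0,0,8,0],[0,0,8,0]],
])

```text
t: 17.82
tcp_pos: [0.5677, -0.2141, 0.0213]
tool_rot: [0.907, 0.421, 0.001, 0.001]
force: [-0.3, 0.3, -3.2]
finger_gap: 0.299
gripper_force: 59.9
```

Request:
drive_tool([
  [[0,0,2,0],[0,0,4,0],[0,0,5,0],[0,0,6,0],[0,0,6,0]],
])

```text
t: 18.23
tcp_pos: [0.5669, -0.2138, 0.0141]
tool_rot: [0.907, 0.421, -0.0, -0.0]
force: [0.3, -0.5, -2.7]
finger_gap: 0.296
gripper_force: 59.9
```

Request:
drive_tool([
  [[0,0,2,0],[0,0,3,0],[0,0,4,0],[0,0,5,0],[0,0,5,0]],
])

```text
t: 18.65
tcp_pos: [0.567, -0.2137, 0.009]
tool_rot: [0.907, 0.421, -0.0, -0.0]
force: [-0.5, -0.6, -2.1]
finger_gap: 0.3
gripper_force: 59.9
```

Request:
drive_tool([
  [[0,0,0.5,0],[0,0,1,0],[0,0,1,0]],
])

```text
t: 18.9
tcp_pos: [0.5671, -0.2138, 0.0085]
tool_rot: [0.907, 0.421, 0.0, 0.0]
force: [-0.2, -0.4, -1.0]
finger_gap: 0.297
gripper_force: 60.1
```

Contact is starting: the load fell from 2.7 to 1 N. I go 1 mm more, release and raise.

Request:
drive_tool([
  [[0,0,0.5,0],[0,0,1,0],[0,0,1,0]],
])

```text
t: 19.15
tcp_pos: [0.5672, -0.2139, 0.0085]
tool_rot: [0.907, 0.421, 0.0, 0.0]
force: [-2.3, 0.7, 6.7]
finger_gap: 0.297
gripper_force: 60.9
```

Request:
drive_tool([
  [[0,0,0,0],[0,0,0,0],[0,0,0,0],[0,0,0,0]],
], jaw=42)

```text
t: 19.48
tcp_pos: [0.5673, -0.2139, 0.0073]
tool_rot: [0.907, 0.421, 0.0, 0.0]
force: [-0.2, -0.3, 0.0]
finger_gap: 0.492
gripper_force: 0.0
```

Request:
drive_tool([
  [[0,0,-10,0],[0,0,-35,0],[0,0,-70,0],[0,0,-110,0],[0,0,-150,0]],
])

```text
t: 19.9
tcp_pos: [0.5665, -0.2134, 0.1589]
tool_rot: [0.907, 0.421, -0.0, -0.001]
force: [0.6, -0.1, -0.1]
finger_gap: 0.491
gripper_force: 0.0
```

```bash
python3 - <<'E'
from h import *
im=vision.snapshot('wrist');a=vision.snapshot('scene')
cv2.imwrite('pics/fin.png',np.hstack([cv2.resize(im,(400,300)),a[80:380,100:500]])[:,:,::-1])
E
```

```text
(no output)
```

View pics/fin.png

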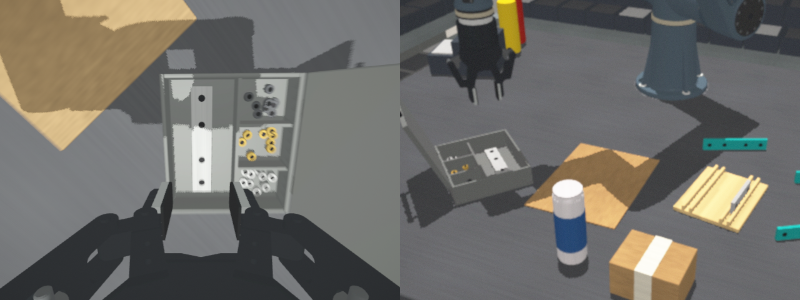

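The plate lies flat in the compartment (201,138 in the wrist half), the lid is still back, and the short plate, can and carton look undisturbed. I hand it in.

```bash
python3 -c "
from station import manip
print(manip.sign_off())"
```

```text
the job is handed in; nothing more can be done
None
```

The job is handed in at about 20 s of the 72 s: the lid is open on its stop, the long plate was turned onto its broad face on the sheet and now lies flat in the long compartment, nothing is held, and in the last picture the short plate, can and carton look undisturbed; no verdict came back.

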